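Fit the large star wheel to the bottling table

ROBOT

A 7-joint arm with a two-finger parallel gripper is mounted at the origin on the work surface. World frame = base frame: x ahead of the robot, y to its left, z up, the work surface at z = 0. Lengths are in m, angles in rad, forces in N, time in s.
With the tool pointing down it reaches from about 0.4 to 0.85 m from the base axis. Payload 4.5 kg.
Tool frame: the origin (TCP) lies between the finger pads; the fingertips stand r.tip_reach ahead of it and the grasp point (between the pads) lies 11 mm behind it (r.tip_reach is the distance from the TCP to the fingertips, in m); z points along the fingers, y is the line along which they close (so a half turn about z gives the same grasp; the last joint's range is limited). The gripper opens to 88 mm and grips with 3 to 60 N. Pads are 18 mm wide; open, the fingers measure 123 mm over their backs; the gripper's body (75 mm by 187 mm) begins 45 mm behind the grasp point.
Start: joints at [0.034, 0.689, -0.195, 1.565, 0.157, 0.902, -0.215], TCP at [0.625, 0, 0.247] pointing down, gripper open.
Joint ranges: [-3.01, 3.01], [-0.46, 2.08], [-1.47, 1.51], [0.13, 2.56], [-1, 4.14], [0.04, 2.09], [-2.66, 2.66]. Speed limits (rad/s): [2.57, 2.57, 3.14, 3.14, 3.14, 3.14, 3.14].

INTERFACE

Orientations are given as a unit quaternion [x, y, z, w].
In Python, from plant import r, vision, workorder gives the robot as it stands.
- The arm moves only by the tool drive_tool, never from a script. Its argument "targets" is a list of rows, each an object of numbers: "tx", "ty", "tz": the shift along the world's x, y, z in units of 0.03 m (1.0 is 0.03 m); "wx", "wy", "wz": the turn, a rotation vector about the world's x, y, z in units of 60 degrees (1.0 is 60 degrees); "claw": the opening, from -1 (shut) to 1 (fully open). A call has exactly 8 rows; each row shifts and turns the commanded pose from where the row before left it; what a row does not reach is not made up. A row lasts 1/10 s, in which the tool goes at most 50 mm and 8.59 degrees, less where a joint would pass 70% of its speed; a pose out of reach is approached as far as the arm can. A call with a number of a shift or a turn outside -1 to 1 is refused whole. A call with a gripper value outside its range is refused whole. The fingers move at their own pace and stop on an object; "force" is the grip in N (left out, the last holds). Time passes only in rows, so rows that do not move let the fingers close, or fill a call up. It gives the time, the measured TCP pose, the force, the opening and the grip force at its end, in the units of the state.
- r.get_state(): the state, without advancing time (a new reading comes with each control period).
- vision.snapshot(name): name is "scene" or "side" or "wrist"; returns a dict with "image" (400x640x3 uint8, blue, green, red), "range_z" (400x640 float32, m along the optical axis (not along the pixel's ray), 0 where there is no reading), "K" (3x3 intrinsics, pixels), "cam_to_world" (4x4, takes a point from camera to world coordinates). Camera axes: x right, y up, looking along -z (the intrinsics and any distortion apply to the point x, -y, -z); pixel columns grow to the right and rows downward; lengths in m; the calibration is good to about 2 mm. A picture is of the moment at which its call begins.
- workorder.finish_job(): hands the job in; it is judged then, once.
The state is a dict: "clock": time; "q": joint angles; "qd": joint speeds; "joint_torque": joint torques, N m; "tool_pos": TCP position; "eef_rot": TCP orientation; "contact_force": force on the tool from outside, world axes, zero at the start; "moment": the same for the moment, N m; "opening": opening from 0.0 (shut) to 1.0 (fully open); "finger_force": force on a finger pad.
Only numpy, scipy, OpenCV 4.12 (cv2) and the standard library are available. Lean on these libraries where they do the work, as an engineer would, in place of code of your own. Each camera call takes 0.05 s, during which the arm holds its last target. There are 200 camera calls.

TASK

Set the star-wheel table up for the large bottles: by its black knob, slide the curved guide rail outwards, away from the drive hub, to its end stop; then take the large green star wheel from the wooden stand by its metal boss and fit its keyed shaft into the drive hub, turning it until the key drops into the keyway, and push it fully home against the spring in the hub. Finish still gripping the wheel by its boss and keeping it pressed fully home, so that the clamp screw can be tightened - do not let go. Leave the small white wheel and the two bottles alone.

Things in the scene. Friction and masses are not known exactly. Their poses are not given: they have to be found in the camera images.
- machine: the star-wheel table, a grey bench-top case fixed to the bench; bright deck at z 110 mm, reaching x -150..150, y -225..135 mm. Origin on the bench under the hub's axis, z up. On its +y half a fixed thin steel guide (lane, then arc of 100 mm radius about the hub) stands up to z 162 mm. Buttons on its -x face.
- guide (a joint): slide of the adjustable curved rail: 0 = fully in, 0.050 m = outer end stop; grows as it moves along the machine's -y, away from the hub; stays where left (friction about 2.5 N). The rail is a thin steel arc, 100 mm radius, top 165 mm above the bench; at the end stop it is concentric with the hub and clears the large wheel, further in the wheel would land on it
- guide_knob (a point): centre of the top of the guide's black round knob, 26 mm in diameter and 44 mm tall, free all round, on the guide's flat carriage (carriage top 128 mm, knob top 172 mm above the bench). With the guide fully in it is 142 mm from the hub's axis along the machine's -y; it moves with the guide
- hub: the drive hub, a fixed upright steel sleeve, 56 mm diameter, braked (does not turn). Origin on its axis at the flat top face of its rim, 135 mm above the bench; z up. Bore 26 mm diameter, 52 mm deep, with a full-length keyway on the +x side, 11 mm wide, reaching 18.5 mm from the axis. Red marks on the rim and on the dark flange at its foot (36 mm from the axis) also lie along +x
- ejector_top (a point): top of the sprung brass ejector in the hub's bore, 33 mm below the rim when free. It pushes the shaft up with 10 N at first, 15 N when pressed down 12 mm (wheel fully home); it lifts an unheld wheel 12 mm off the rim
- wheel: the large green star wheel, about 0.6 kg, in one of the stand's two holes. Origin: centre of the underside of its metal collar; z up along the shaft, +x through the key. Collar 52 mm diameter, z 0..12 mm; green disc 160 mm diameter with six pockets, z 12..28 mm. A red bar on the disc along +x shows the key's side. Home: collar flat on the hub's rim, this origin and +x on the hub's
- wheel_boss (a point): centre of the top of the green wheel's metal boss, 70 mm above the wheel's origin. The boss is the grip: a block 40 mm along the wheel's x and 30 mm along its y, 42 mm tall above the disc
- wheel_tip (a point): lower end of the green wheel's steel shaft, 45 mm below the wheel's origin. Shaft 24 mm diameter, bevelled end; the key (8 mm wide, reaching 16 mm from the axis) covers only the upper 27 mm, the lowest 18 mm are a plain round pilot
- stand: the fixed wooden block holding the two star wheels, 340 x 120 x 60 mm, origin at the centre of its underside; through holes of 36 mm diameter at x -85 and +85 mm; the wheels' collars rest on its top, 60 mm above the bench
- small_wheel: the small white star wheel, 112 mm in diameter, otherwise like the large one, in the stand's other hole; leave it alone. Origin: centre of its collar's underside
- bottle_a: an amber miniature bottle with a red cap, 36 mm in diameter and 110 mm tall, standing on the bench between the machine and the stand; leave alone. Origin: centre of its base
- bottle_b: another such bottle, also between the machine and the stand, nearer the robot; leave alone. Origin: centre of its base
Not all that is in view belongs to the job. Of the things like the wheel, leave any that is blue or pink; of the rest the smaller one is meant.

How it is judged:
On the way, in this order (a step that is already met when the one before it is completed fails the run):
1. the guide rail has been slid out to its end stop (within 3 mm) (value of joint guide above 0.047 m), for 0.2 s.
2. the green wheel's key is in the keyway and its collar is down on the hub's rim (within 2.5 mm) (z of wheel in the frame of hub below 0.0025 m and horizontal distance between wheel and hub below 0.004 m), for 0.2 s.
At the end, for the whole second after the job is handed in: the guide rail is still out at its end stop (within 4 mm); the green wheel's collar is pressed down on the hub's rim (within 2.5 mm, centred within 4 mm, level within 0.06 rad, key in the keyway) against the ejector spring, at rest, and the fingers still grip its boss between them (all of step 2 and value of joint guide above 0.046 m and z of wheel in the frame of hub above -0.003 m and angle between wheel's own z axis and vertical below 0.06 rad and angle between the x axis of wheel and the x axis of hub, either way round below 0.2 rad and contact force between the fingers and wheel above 3 N and z of the grasp point in the frame of wheel below 0.075 m and linear speed of wheel below 0.02 m/s); the arm keeps its last pose, push and grip.
It fails at once if the small white wheel is displaced by more than 20 mm (distance of small_wheel from where it was at the start of the episode above 0.02 m).
It fails at once if a bottle is displaced by more than 30 mm (distance of any of bottle_a, bottle_b from where it was at the start of the episode above 0.03 m).
It also fails if it takes over 64 s, if anything falls off the work surface, if the arm or the gripper's body presses on something with over 40 N, if the wrist force passes 120 N, or if a joint passes its speed limit or range.

## Working session

There is one attempt and no reset: what is moved stays moved. The work goes in short steps, Python scripts to look and compute and a tool call to move; the robot and the scene stay as the last step left them, time stands still between calls to the robot, and variables do not carry over. Pictures are saved under pics/ and viewed, at most 10 in all, crops included, and the job is handed in when it is done.

Besides the shell and the picture viewer there is one more tool, called after "Call:" in YAML: its name, and indented under it one key for each argument. drive_tool: Moves the arm, as the interface text tells. Its arguments: {"type":"object","properties":{"targets":{"type":"array","items":{"type":"object","properties":{"tx":{"type":"number"},"ty":{"type":"number"},"tz":{"type":"number"},"wx":{"type":"number"},"wy":{"type":"number"},"wz":{"type":"number"},"claw":{"type":"number"}}}},"force":{"type":"number"}},"required":["targets"]}

```bash
ls; mkdir -p pics
cat > h.py <<'E'
import numpy as np, cv2, pickle
from plant import r, vision, workorder
def snap(n):
    s=vision.snapshot(n); pickle.dump(s,open(f'{n}.pkl','wb')); return s
def load(n): return pickle.load(open(f'{n}.pkl','rb'))
def cloud(s):
    K=np.array(s['K']);T=np.array(s['cam_to_world']);z=s['range_z']
    v,u=np.mgrid[:z.shape[0],:z.shape[1]]
    P=np.stack([(u-K[0,2])/K[0,0]*z,-(v-K[1,2])/K[1,1]*z,-z],-1)
    W=P@T[:3,:3].T+T[:3,3]; W[z==0]=np.nan
    return W
def ray(s,u,v,zp):
    K=np.array(s['K']);T=np.array(s['cam_to_world'])
    d=T[:3,:3]@np.array([(u-K[0,2])/K[0,0],-(v-K[1,2])/K[1,1],-1]);o=T[:3,3]
    return o+d*(zp-o[2])/d[2]
E
python3 - <<'E'
from h import *
a=snap('scene');b=snap('side')
cv2.imwrite('pics/a.png',a['image']);cv2.imwrite('pics/b.png',b['image'])
st=r.get_state();print({k:np.round(v,3).tolist() for k,v in st.items()},r.tip_reach)
print(a.keys(), np.round(a['cam_to_world'],2).tolist(),np.round(b['cam_to_world'],2).tolist())
E
```

```text
pics
{'clock': 0.1, 'q': [0.034, 0.69, -0.195, 1.566, 0.157, 0.902, -0.215], 'qd': [0.001, -0.004, 0.001, -0.002, 0.001, 0.002, 0.001], 'joint_torque': [-0.003, -52.85, -1.271, -15.384, -0.053, 0.002, 0.0], 'tool_pos': [0.624, -0.0, 0.246], 'eef_rot': [0.707, 0.707, -0.001, -0.001], 'contact_force': [0.117, -0.657, -0.807], 'moment': [0.035, 0.016, -0.006], 'finger_force': 0.0, 'opening': 1.005} 0.008
dict_keys(['image', 'range_z', 'K', 'cam_to_world']) [[0.25, -0.57, 0.79, 1.36], [0.97, 0.16, -0.19, -0.09], [-0.01, 0.81, 0.59, 0.75], [0.0, 0.0, 0.0, 1.0]] [[-0.78, 0.43, -0.45, -0.04], [-0.63, -0.54, 0.56, 0.83], [-0.0, 0.73, 0.69, 0.97], [0.0, 0.0, 0.0, 1.0]]
```

View pics/a.png

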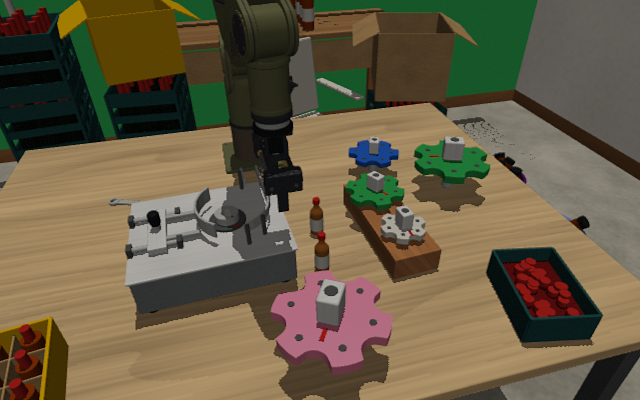

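View pics/b.png

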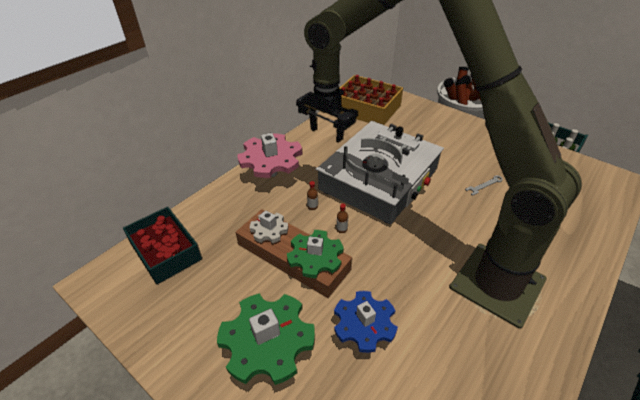

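Scene picture: knob at about (153,215), hub (231,217), bottles (316,218) and (321,250). Wheel candidates are green on the stand (375,185), loose large green (453,150), blue (373,150), pink (330,300) and white on the stand (404,220). I choose the green one on the stand, the smaller of the two greens, and check it in a close crop.

Run:
```python
from h import *
a=load('scene');b=load('side')
c1=cv2.resize(b['image'][195:295,230:360],(780,600),interpolation=cv2.INTER_CUBIC)
c2=cv2.resize(a['image'][165:285,120:300],(780,520),interpolation=cv2.INTER_CUBIC)
c3=cv2.resize(b['image'][115:215,310:450],(784,560),interpolation=cv2.INTER_CUBIC)
cv2.imwrite('pics/c1.png',c1);cv2.imwrite('pics/c2.png',c2);cv2.imwrite('pics/c3.png',c3)
for n,s in(('scene',a),('side',b)):
    W=cloud(s);im=cv2.cvtColor(s['image'],cv2.COLOR_BGR2HSV)
    m=(W[...,0]>.2)&(W[...,0]<1)&(abs(W[...,1])<.5)
    # boss top candidates
    for lo,hi,lab in((.125,.135,'130'),(.168,.176,'172'),(.107,.113,'deck'),(.058,.062,'stand'),(.130,.138,'hub135')):
        k=m&(W[...,2]>lo)&(W[...,2]<hi)
        nn,l,stt,c=cv2.connectedComponentsWithStats(k.astype(np.uint8))
        print(n,lab,[(int(stt[i,4]),c[i].round().astype(int).tolist(),np.round(np.nanmedian(W[l==i],0),3).tolist(),np.round(np.nanmean(W[l==i],0),3).tolist()) for i in range(1,nn) if stt[i,4]>25])
```

```text
scene 130 [(113, [375, 176], [0.439, 0.285, 0.131], [0.438, 0.285, 0.13]), (30, [204, 204], [0.448, -0.163, 0.132], [0.452, -0.164, 0.132]), (145, [404, 211], [0.608, 0.296, 0.13], [0.608, 0.297, 0.13]), (1033, [164, 232], [0.549, -0.26, 0.129], [0.535, -0.254, 0.129]), (139, [226, 216], [0.52, -0.115, 0.131], [0.515, -0.115, 0.131]), (78, [134, 219], [0.463, -0.33, 0.128], [0.463, -0.327, 0.129]), (87, [328, 315], [0.862, 0.041, 0.13], [0.862, 0.041, 0.13])]
scene 172 [(72, [151, 213], [0.516, -0.273, 0.172], [0.517, -0.273, 0.172])]
scene deck [(1467, [236, 200], [0.424, -0.076, 0.111], [0.424, -0.085, 0.111]), (853, [164, 204], [0.393, -0.259, 0.111], [0.394, -0.264, 0.111]), (5713, [211, 248], [0.605, -0.164, 0.111], [0.596, -0.154, 0.111]), (27, [315, 199], [0.471, 0.111, 0.11], [0.472, 0.112, 0.11]), (41, [402, 220], [0.621, 0.286, 0.11], [0.615, 0.291, 0.11]), (405, [138, 234], [0.503, -0.317, 0.111], [0.502, -0.318, 0.111]), (38, [320, 234], [0.612, 0.09, 0.11], [0.612, 0.09, 0.11]), (35, [326, 322], [0.86, 0.036, 0.11], [0.861, 0.036, 0.11]), (56, [26, 328], [0.733, -0.495, 
[... 1472 characters left out ...]
, 0.13]), (135, [315, 241], [0.434, 0.289, 0.13], [0.434, 0.289, 0.13])]
side 172 [(28, [400, 128], [0.511, -0.268, 0.172], [0.511, -0.269, 0.171])]
side deck [(3209, [379, 164], [0.469, -0.125, 0.111], [0.495, -0.127, 0.11]), (45, [409, 136], [0.498, -0.33, 0.111], [0.5, -0.33, 0.111])]
side stand [(652, [272, 239], [0.557, 0.328, 0.06], [0.579, 0.314, 0.06]), (287, [333, 270], [0.364, 0.305, 0.06], [0.366, 0.291, 0.06])]
side hub135 [(75, [382, 150], [0.521, -0.172, 0.134], [0.516, -0.168, 0.134]), (128, [376, 159], [0.504, -0.114, 0.135], [0.504, -0.113, 0.135]), (77, [267, 215], [0.602, 0.299, 0.132], [0.603, 0.299, 0.132]), (75, [315, 241], [0.432, 0.288, 0.131], [0.433, 0.288, 0.131])]
```

View pics/c1.png

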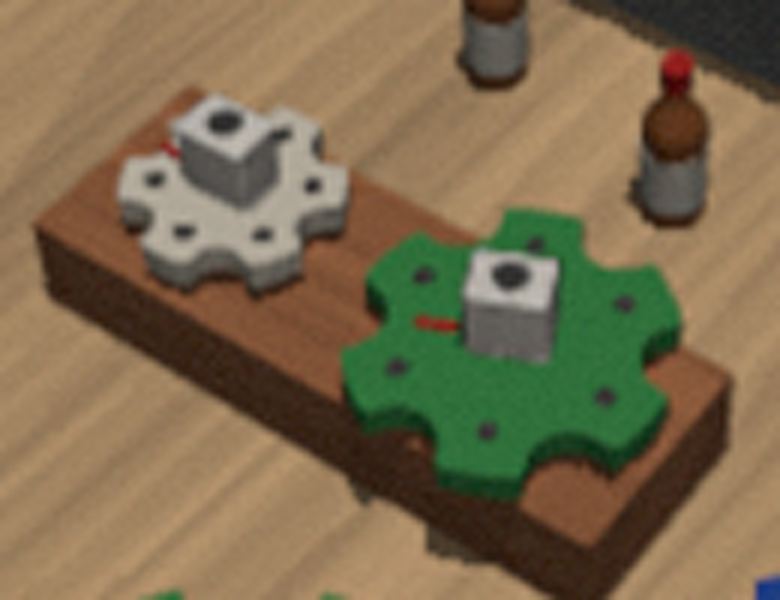

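View pics/c2.png

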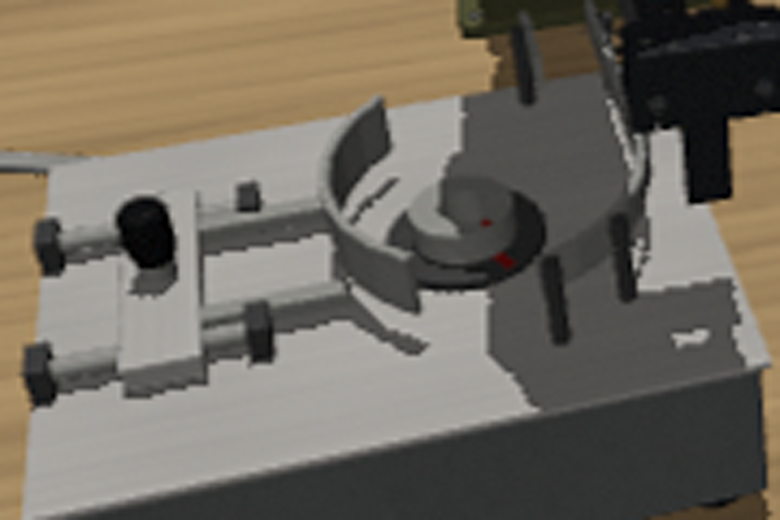

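View pics/c3.png

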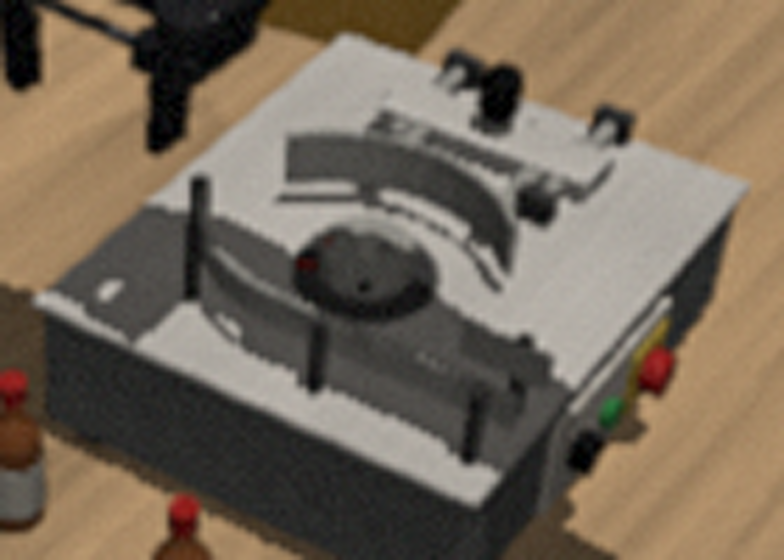

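The crop confirms green on the stand: its boss is at side (315,241) and its red bar, at (301,249), points towards the white wheel. On the hub, the red marks are at scene (232,216) rim and (236.5,225.5) flange, and side (368.6,158) and (364.6,162). Next I compute the positions and yaws.

Run:
```python
from h import *
a=load('scene');b=load('side')
Ws={'scene':cloud(a),'side':cloud(b)}
def rect(lab,c,rad,lo,hi,tot=None):
    allp=[]
    for n,W in Ws.items():
        k=(np.hypot(W[...,0]-c[0],W[...,1]-c[1])<rad)&(W[...,2]>lo)&(W[...,2]<hi)
        p=W[k][:,:2]; allp.append(p)
        if len(p)>10:
            R=cv2.minAreaRect((p*1000).astype(np.float32)); C=cv2.minEnclosingCircle((p*1000).astype(np.float32))
            print(lab,n,len(p),np.round(R[0],1),np.round(R[1],1),round(R[2],1),'circ',np.round(C[0],1),round(C[1],1))
    p=np.vstack(allp);R=cv2.minAreaRect((p*1000).astype(np.float32));print(lab,'both',np.round(R[0],1),np.round(R[1],1),round(R[2],1))
rect('boss',(.436,.287),.04,.125,.136)
rect('wboss',(.605,.298),.04,.125,.136)
rect('hub',(.505,-.114),.036,.132,.138)
rect('knob',(.514,-.271),.03,.168,.176)
rect('deck',(.51,-.16),.32,.106,.114)
rect('stand',(.52,.29),.2,.057,.063)
rect('botcap',(.47,.1),.06,.1,.115)
for n,s,pts in(('scene',a,[(232.2,216.2,.135),(236.5,225.5,.116)]),('side',b,[(368.6,157.9,.135),(364.6,162.3,.116)])):
    for u,v,z in pts:
        print(n,ray(s,u,v,z).round(4),Ws[n][int(round(v)),int(round(u))].round(3))
# red bar of wheel
for n,s in(('scene',a),('side',b)):
    H=cv2.cvtColor(s['image'],cv2.COLOR_BGR2HSV);W=Ws[n]
    red=((H[...,0]<8)|(H[...,0]>172))&(H[...,1]>130)&(H[...,2]>60)
    for c,lo,hi,rad in(((.436,.287),.07,.1,.085),((.505,-.114),.108,.14,.06)):
        k=red&(np.hypot(W[...,0]-c[0],W[...,1]-c[1])<rad)&(W[...,2]>lo)&(W[...,2]<hi)
        print(n,'red',c,k.sum(),W[k].round(3)[:12].tolist())
```

```text
boss scene 113 [435.1 286.9] [42.8 31.9] 26.5 circ [436.5 285. ] 25.0
boss side 135 [434.3 287.8] [39.7 31.7] 29.6 circ [434.7 288. ] 22.1
boss both [435.  287.1] [42.9 32.3] 26.4
wboss scene 145 [605.1 298. ] [40.1 30.2] 6.0 circ [605.5 298.4] 24.5
wboss side 115 [603.  299.2] [39.1 31.4] 10.2 circ [602.2 299.7] 24.0
wboss both [603.8 298.4] [40.9 33.2] 9.4
hub scene 240 [ 505.4 -114.1] [56.5 54.4] 46.9 circ [ 506.1 -113.4] 29.9
hub side 112 [ 505.3 -114.3] [50.2 60.5] 33.1 circ [ 507.7 -113.5] 31.1
hub both [ 505.6 -114. ] [55.9 58.4] 83.5
knob scene 72 [ 515.5 -272.8] [23.5 23. ] 59.0 circ [ 514.  -272.7] 14.0
knob side 28 [ 513.7 -270.9] [19.2 26.9] 61.4 circ [ 512.9 -272.3] 13.7
knob both [ 513.7 -271.7] [23.5 27.3] 59.0
deck scene 8976 [ 581.6 -105.4] [461.2 461.3] 2.7 circ [ 553.4 -142.7] 276.7
deck side 3731 [ 581.4 -104.7] [455.  465.2] 2.8 circ [ 547.9 -136. ] 276.0
deck both [ 581.7 -104.7] [461.2 465.2] 2.8
stand scene 1472 [537.6 265.7] [350.7 211.4] 35.2 circ [528.9 268.8] 181.2
stand side 1235 [524.6 228.7] [342.3 251.6] 3.9 circ [519.1 275. ] 185.1
stand both [525.  2
[... 344 characters left out ...]
35 ] [ 0.525 -0.105  0.132]
side [ 0.5337 -0.0936  0.116 ] [ 0.533 -0.094  0.117]
scene red (0.436, 0.287) 8 [[0.458, 0.3, 0.091], [0.463, 0.298, 0.091], [0.46, 0.303, 0.088], [0.462, 0.304, 0.089], [0.467, 0.305, 0.089], [0.469, 0.307, 0.09], [0.475, 0.305, 0.091], [0.474, 0.308, 0.09]]
scene red (0.505, -0.114) 8 [[0.525, -0.103, 0.136], [0.525, -0.101, 0.136], [0.531, -0.097, 0.119], [0.531, -0.099, 0.117], [0.533, -0.097, 0.118], [0.534, -0.095, 0.118], [0.537, -0.095, 0.117], [0.54, -0.093, 0.119]]
side red (0.436, 0.287) 6 [[0.471, 0.31, 0.093], [0.471, 0.306, 0.089], [0.466, 0.307, 0.089], [0.465, 0.305, 0.088], [0.461, 0.304, 0.09], [0.459, 0.302, 0.09]]
side red (0.505, -0.114) 0 []
```

Call:
drive_tool:
  targets:
    - {"tx":-0.46,"ty":-1,"claw":1}
    - {"tx":-0.46,"ty":-1,"claw":1}
    - {"tx":-0.46,"ty":-1,"claw":1}
    - {"tx":-0.46,"ty":-1,"claw":1}
    - {"tx":-0.46,"ty":-1,"claw":1}
    - {"tx":-0.46,"ty":-1,"claw":1}
    - {"tx":-0.46,"ty":-1,"claw":1}
    - {"tx":-0.46,"ty":-1,"claw":1}
  force: 25

```text
validation failed for argument at $.ta...
```

Call:
drive_tool:
  targets:
    - {"ty":-0.7,"claw":1}
    - {"ty":-0.37,"claw":1}
    - {"tz":-0.6,"claw":1}
    - {"tz":-0.7,"claw":1}
    - {"tz":-0.7,"claw":1}
    - {"tz":-0.7,"claw":1}
    - {"tz":-0.5,"claw":1}
    - {"claw":1}

```text
validation failed for argument at $.ta...
```

Call:
drive_tool:
  targets:
    - {"claw":-1}
    - {"claw":-1}
    - {"claw":-1}
    - {"claw":-1}
    - {"claw":-1}
    - {"claw":-1}
    - {"claw":-1}
    - {"claw":-1}

```text
validation failed for argument at $.ta...
```

Call:
drive_tool:
  targets:
    - {"tx":-0.46,"ty":-1.0,"tz":0.0,"wx":0.0,"wy":0.0,"wz":0.0,"claw":1.0}
    - {"tx":-0.46,"ty":-1.0,"tz":0.0,"wx":0.0,"wy":0.0,"wz":0.0,"claw":1.0}
    - {"tx":-0.46,"ty":-1.0,"tz":0.0,"wx":0.0,"wy":0.0,"wz":0.0,"claw":1.0}
    - {"tx":-0.46,"ty":-1.0,"tz":0.0,"wx":0.0,"wy":0.0,"wz":0.0,"claw":1.0}
    - {"tx":-0.46,"ty":-1.0,"tz":0.0,"wx":0.0,"wy":0.0,"wz":0.0,"claw":1.0}
    - {"tx":-0.46,"ty":-1.0,"tz":0.0,"wx":0.0,"wy":0.0,"wz":0.0,"claw":1.0}
    - {"tx":-0.46,"ty":-1.0,"tz":0.0,"wx":0.0,"wy":0.0,"wz":0.0,"claw":1.0}
    - {"tx":-0.46,"ty":-1.0,"tz":0.0,"wx":0.0,"wy":0.0,"wz":0.0,"claw":1.0}
  force: 25

```text
clock: 0.9
tool_pos: [0.5136, -0.2411, 0.2464]
eef_rot: [0.707, 0.707, -0.0, -0.0]
contact_force: [0.1, 1.2, 0.1]
opening: 0.997
finger_force: 0.0
```

Call:
drive_tool:
  targets:
    - {"tx":0,"ty":-0.7,"tz":0,"wx":0,"wy":0,"wz":0,"claw":1}
    - {"tx":0,"ty":-0.33,"tz":0,"wx":0,"wy":0,"wz":0,"claw":1}
    - {"tx":0,"ty":0,"tz":-0.6,"wx":0,"wy":0,"wz":0,"claw":1}
    - {"tx":0,"ty":0,"tz":-0.7,"wx":0,"wy":0,"wz":0,"claw":1}
    - {"tx":0,"ty":0,"tz":-0.7,"wx":0,"wy":0,"wz":0,"claw":1}
    - {"tx":0,"ty":0,"tz":-0.7,"wx":0,"wy":0,"wz":0,"claw":1}
    - {"tx":0,"ty":0,"tz":-0.5,"wx":0,"wy":0,"wz":0,"claw":1}
    - {"tx":0,"ty":0,"tz":0,"wx":0,"wy":0,"wz":0,"claw":1}

```text
clock: 1.7
tool_pos: [0.5137, -0.2691, 0.1486]
eef_rot: [0.706, 0.708, -0.0, -0.002]
contact_force: [0.2, 0.5, 0.3]
opening: 1.002
finger_force: 0.0
```

Call:
drive_tool:
  targets:
    - {"tx":0,"ty":0,"tz":0,"wx":0,"wy":0,"wz":0,"claw":-1}
    - {"tx":0,"ty":0,"tz":0,"wx":0,"wy":0,"wz":0,"claw":-1}
    - {"tx":0,"ty":0,"tz":0,"wx":0,"wy":0,"wz":0,"claw":-1}
    - {"tx":0,"ty":0,"tz":0,"wx":0,"wy":0,"wz":0,"claw":-1}
    - {"tx":0,"ty":0,"tz":0,"wx":0,"wy":0,"wz":0,"claw":-1}
    - {"tx":0,"ty":0,"tz":0,"wx":0,"wy":0,"wz":0,"claw":-1}
    - {"tx":0,"ty":0,"tz":0,"wx":0,"wy":0,"wz":0,"claw":-1}
    - {"tx":0,"ty":0,"tz":0,"wx":0,"wy":0,"wz":0,"claw":-1}
  force: 25

```text
clock: 2.5
tool_pos: [0.5141, -0.2709, 0.1507]
eef_rot: [0.707, 0.707, -0.0, -0.0]
contact_force: [-7.2, -0.0, 4.1]
opening: 0.297
finger_force: 3.9
```

Call:
drive_tool:
  targets:
    - {"tx":0.01,"ty":-0.2,"tz":0,"wx":0,"wy":0,"wz":0,"claw":-1}
    - {"tx":0.01,"ty":-0.2,"tz":0,"wx":0,"wy":0,"wz":0,"claw":-1}
    - {"tx":0.01,"ty":-0.2,"tz":0,"wx":0,"wy":0,"wz":0,"claw":-1}
    - {"tx":0.01,"ty":-0.2,"tz":0,"wx":0,"wy":0,"wz":0,"claw":-1}
    - {"tx":0.01,"ty":-0.2,"tz":0,"wx":0,"wy":0,"wz":0,"claw":-1}
    - {"tx":0.01,"ty":-0.1,"tz":0,"wx":0,"wy":0,"wz":0,"claw":-1}
    - {"tx":0,"ty":0,"tz":0,"wx":0,"wy":0,"wz":0,"claw":-1}
    - {"tx":0,"ty":0,"tz":0,"wx":0,"wy":0,"wz":0,"claw":-1}
  force: 40

```text
clock: 3.3
tool_pos: [0.5155, -0.3034, 0.1507]
eef_rot: [0.707, 0.707, -0.0, -0.001]
contact_force: [-4.9, 4.6, 6.6]
opening: 0.282
finger_force: 40.0
```

Call:
drive_tool:
  targets:
    - {"tx":0,"ty":-0.05,"tz":0,"wx":0,"wy":0,"wz":0,"claw":-1}
    - {"tx":0,"ty":-0.05,"tz":0,"wx":0,"wy":0,"wz":0,"claw":-1}
    - {"tx":0,"ty":-0.05,"tz":0,"wx":0,"wy":0,"wz":0,"claw":-1}
    - {"tx":0,"ty":0,"tz":0,"wx":0,"wy":0,"wz":0,"claw":-1}
    - {"tx":0,"ty":0,"tz":0,"wx":0,"wy":0,"wz":0,"claw":-1}
    - {"tx":0,"ty":0,"tz":0,"wx":0,"wy":0,"wz":0,"claw":-1}
    - {"tx":0,"ty":0,"tz":0,"wx":0,"wy":0,"wz":0,"claw":-1}
    - {"tx":0,"ty":0,"tz":0,"wx":0,"wy":0,"wz":0,"claw":-1}

```text
clock: 4.1
tool_pos: [0.5155, -0.3034, 0.1507]
eef_rot: [0.706, 0.708, 0.001, -0.004]
contact_force: [-6.6, 12.7, 10.2]
opening: 0.288
finger_force: 40.0
```

Call:
drive_tool:
  targets:
    - {"tx":0,"ty":0,"tz":0,"wx":0,"wy":0,"wz":0,"claw":1}
    - {"tx":0,"ty":0,"tz":0,"wx":0,"wy":0,"wz":0,"claw":1}
    - {"tx":0,"ty":0,"tz":0,"wx":0,"wy":0,"wz":0,"claw":1}
    - {"tx":0,"ty":0,"tz":0,"wx":0,"wy":0,"wz":0,"claw":1}
    - {"tx":0,"ty":0,"tz":0.8,"wx":0,"wy":0,"wz":0,"claw":1}
    - {"tx":0,"ty":0,"tz":1,"wx":0,"wy":0,"wz":0,"claw":1}
    - {"tx":0,"ty":0,"tz":1,"wx":0,"wy":0,"wz":0,"claw":1}
    - {"tx":0,"ty":0,"tz":1,"wx":0,"wy":0,"wz":0,"claw":1}

```text
clock: 4.9
tool_pos: [0.5165, -0.3089, 0.2659]
eef_rot: [0.707, 0.707, 0.0, 0.0]
contact_force: [0.5, -0.8, -0.2]
opening: 0.983
finger_force: 0.0
```

Call:
drive_tool:
  targets:
    - {"tx":0,"ty":1,"tz":0,"wx":0,"wy":0,"wz":0,"claw":1}
    - {"tx":0,"ty":1,"tz":0,"wx":0,"wy":0,"wz":0,"claw":1}
    - {"tx":0,"ty":1,"tz":0,"wx":0,"wy":0,"wz":0,"claw":1}
    - {"tx":-0.2,"ty":1,"tz":0,"wx":0,"wy":0,"wz":0.1,"claw":1}
    - {"tx":-0.2,"ty":1,"tz":0,"wx":0,"wy":0,"wz":0.1,"claw":1}
    - {"tx":-0.2,"ty":1,"tz":0,"wx":0,"wy":0,"wz":0.1,"claw":1}
    - {"tx":-0.2,"ty":1,"tz":0,"wx":0,"wy":0,"wz":0.1,"claw":1}
    - {"tx":-0.2,"ty":1,"tz":0,"wx":0,"wy":0,"wz":0.07,"claw":1}

```text
clock: 5.7
tool_pos: [0.4866, -0.0676, 0.2649]
eef_rot: [0.512, 0.859, 0.0, 0.001]
contact_force: [-1.0, -0.4, -0.8]
opening: 0.996
finger_force: 0.0
```

Call:
drive_tool:
  targets:
    - {"tx":-0.21,"ty":1,"tz":0,"wx":0,"wy":0,"wz":0,"claw":1}
    - {"tx":-0.21,"ty":1,"tz":0,"wx":0,"wy":0,"wz":0,"claw":1}
    - {"tx":-0.21,"ty":1,"tz":0,"wx":0,"wy":0,"wz":0,"claw":1}
    - {"tx":-0.21,"ty":1,"tz":0,"wx":0,"wy":0,"wz":0,"claw":1}
    - {"tx":-0.21,"ty":1,"tz":0,"wx":0,"wy":0,"wz":0,"claw":1}
    - {"tx":-0.21,"ty":1,"tz":0,"wx":0,"wy":0,"wz":0,"claw":1}
    - {"tx":-0.21,"ty":1,"tz":0,"wx":0,"wy":0,"wz":0,"claw":1}
    - {"tx":-0.21,"ty":1,"tz":0,"wx":0,"wy":0,"wz":0,"claw":1}

```text
clock: 6.5
tool_pos: [0.4364, 0.1728, 0.2649]
eef_rot: [0.514, 0.858, 0.001, 0.0]
contact_force: [0.2, 0.5, 0.0]
opening: 0.998
finger_force: 0.0
```

Call:
drive_tool:
  targets:
    - {"tx":0,"ty":1,"tz":0,"wx":0,"wy":0,"wz":0,"claw":1}
    - {"tx":0,"ty":1,"tz":0,"wx":0,"wy":0,"wz":0,"claw":1}
    - {"tx":0,"ty":1,"tz":0,"wx":0,"wy":0,"wz":0,"claw":1}
    - {"tx":0,"ty":0.8,"tz":0,"wx":0,"wy":0,"wz":0,"claw":1}
    - {"tx":0,"ty":0,"tz":0,"wx":0,"wy":0,"wz":0,"claw":1}
    - {"tx":0,"ty":0,"tz":0,"wx":0,"wy":0,"wz":0,"claw":1}
    - {"tx":0,"ty":0,"tz":0,"wx":0,"wy":0,"wz":0,"claw":1}
    - {"tx":0,"ty":0,"tz":0,"wx":0,"wy":0,"wz":0,"claw":1}

```text
clock: 7.3
tool_pos: [0.4364, 0.2841, 0.2647]
eef_rot: [0.514, 0.858, -0.0, 0.0]
contact_force: [0.0, -0.7, 0.3]
opening: 1.0
finger_force: 0.0
```

Run:
```python
from h import *
w=snap('wrist');a=snap('scene')
cv2.imwrite('pics/w.png',w['image'])
W=cloud(a)
def rr(W,c,rad,lo,hi):
    k=(np.hypot(W[...,0]-c[0],W[...,1]-c[1])<rad)&(W[...,2]>lo)&(W[...,2]<hi);p=(W[k][:,:2]*1000).astype(np.float32)
    return len(p),cv2.minAreaRect(p),cv2.minEnclosingCircle(p)
print('knob',rr(W,(.515,-.305),.03,.168,.176))
print('hub',rr(W,(.505,-.114),.036,.132,.138))
print('boss wrist',rr(cloud(w),(.435,.287),.04,.124,.136))
s=r.get_state();print(s['tool_pos'],s['eef_rot'])
# deck yaw from front edge (scene): vertical face x-max edge
H=cv2.cvtColor(a['image'],cv2.COLOR_BGR2HSV)
k=(W[...,2]>.104)&(W[...,2]<.113)&(W[...,1]<.03)&(W[...,1]>-.36)&(W[...,0]>.6)&(W[...,0]<.7)
p=W[k]; bins=np.arange(-.33,.0,.03)
e=np.array([[b+.015,p[(p[:,1]>=b)&(p[:,1]<b+.03)][:,0].max()] for b in bins]);print(e.round(4).tolist(),np.degrees(np.arctan(np.polyfit(e[:,0],e[:,1],1)[0])))
```

```text
knob (70, ((517.2594604492188, -305.7255554199219), (23.354694366455078, 21.343643188476562), 78.29513549804688), ((515.8927612304688, -305.300537109375), 12.542030334472656))
hub (242, ((506.0594482421875, -114.66667175292969), (56.21796417236328, 55.92329406738281), 45.22579574584961), ((505.99066162109375, -112.3201904296875), 31.044132232666016))
boss wrist (1667, ((433.9810485839844, 287.7255554199219), (39.85236358642578, 29.340164184570312), 28.480138778686523), ((433.9123229980469, 287.604248046875), 23.390684127807617))
[0.43635741 0.28458399 0.26480937] [ 5.14222339e-01  8.57656881e-01 -1.18688239e-04  2.14874307e-04]
[[-0.315, 0.667], [-0.285, 0.6649], [-0.255, 0.6632], [-0.225, 0.6624], [-0.195, 0.6613], [-0.165, 0.6588], [-0.135, 0.6575], [-0.105, 0.6562], [-0.075, 0.6542], [-0.045, 0.6532], [-0.015, 0.6516], [0.015, 0.6492]] -2.9614139350616435
```

View pics/w.png

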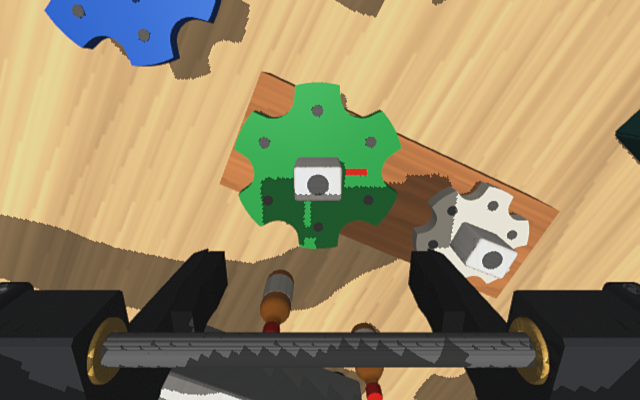

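The wrist view shows the boss at (318,182) and the red bar at (357,173), so the fingers will close along the wheel's x. Knob is at the end stop, about 191 mm from the hub.

Call:
drive_tool:
  targets:
    - {"tx":-0.08,"ty":0.1,"tz":-1,"wx":0,"wy":0,"wz":0,"claw":1}
    - {"tx":0,"ty":0,"tz":-1,"wx":0,"wy":0,"wz":0,"claw":1}
    - {"tx":0,"ty":0,"tz":-1,"wx":0,"wy":0,"wz":0,"claw":1}
    - {"tx":0,"ty":0,"tz":-0.9,"wx":0,"wy":0,"wz":0,"claw":1}
    - {"tx":0,"ty":0,"tz":-0.7,"wx":0,"wy":0,"wz":0,"claw":1}
    - {"tx":0,"ty":0,"tz":-0.5,"wx":0,"wy":0,"wz":0,"claw":1}
    - {"tx":0,"ty":0,"tz":-0.3,"wx":0,"wy":0,"wz":0,"claw":1}
    - {"tx":0,"ty":0,"tz":0,"wx":0,"wy":0,"wz":0,"claw":1}

```text
clock: 8.2
tool_pos: [0.4333, 0.288, 0.102]
eef_rot: [0.514, 0.858, -0.001, -0.0]
contact_force: [0.9, 0.7, 0.2]
opening: 1.0
finger_force: 0.0
```

Call:
drive_tool:
  targets:
    - {"tx":0,"ty":0,"tz":0,"wx":0,"wy":0,"wz":0,"claw":-1}
    - {"tx":0,"ty":0,"tz":0,"wx":0,"wy":0,"wz":0,"claw":-1}
    - {"tx":0,"ty":0,"tz":0,"wx":0,"wy":0,"wz":0,"claw":-1}
    - {"tx":0,"ty":0,"tz":0,"wx":0,"wy":0,"wz":0,"claw":-1}
    - {"tx":0,"ty":0,"tz":0,"wx":0,"wy":0,"wz":0,"claw":-1}
    - {"tx":0,"ty":0,"tz":0,"wx":0,"wy":0,"wz":0,"claw":-1}
    - {"tx":0,"ty":0,"tz":0,"wx":0,"wy":0,"wz":0,"claw":-1}
    - {"tx":0,"ty":0,"tz":0,"wx":0,"wy":0,"wz":0,"claw":-1}
  force: 50

```text
clock: 9.0
tool_pos: [0.4339, 0.2888, 0.1029]
eef_rot: [0.514, 0.858, 0.0, 0.0]
contact_force: [0.6, -0.4, 1.4]
opening: 0.451
finger_force: 50.0
```

Call:
drive_tool:
  targets:
    - {"tx":0,"ty":0,"tz":0.3,"wx":0,"wy":0,"wz":0,"claw":-1}
    - {"tx":0,"ty":0,"tz":0.6,"wx":0,"wy":0,"wz":0,"claw":-1}
    - {"tx":0,"ty":0,"tz":0.8,"wx":0,"wy":0,"wz":0,"claw":-1}
    - {"tx":0,"ty":0,"tz":0.9,"wx":0,"wy":0,"wz":0,"claw":-1}
    - {"tx":0,"ty":0,"tz":0.9,"wx":0,"wy":0,"wz":0,"claw":-1}
    - {"tx":0,"ty":0,"tz":0.9,"wx":0,"wy":0,"wz":0,"claw":-1}
    - {"tx":0,"ty":0,"tz":0.6,"wx":0,"wy":0,"wz":0,"claw":-1}
    - {"tx":0,"ty":0,"tz":0.3,"wx":0,"wy":0,"wz":0,"claw":-1}

```text
clock: 9.8
tool_pos: [0.4334, 0.2884, 0.2631]
eef_rot: [0.514, 0.858, 0.0, 0.0]
contact_force: [0.1, 0.3, -6.4]
opening: 0.448
finger_force: 50.0
```

Call:
drive_tool:
  targets:
    - {"tx":0.07,"ty":-0.4,"tz":0,"wx":0,"wy":0,"wz":0,"claw":-1}
    - {"tx":0.12,"ty":-0.7,"tz":0,"wx":0,"wy":0,"wz":0,"claw":-1}
    - {"tx":0.16,"ty":-0.9,"tz":0,"wx":0,"wy":0,"wz":0,"claw":-1}
    - {"tx":0.16,"ty":-0.9,"tz":0,"wx":0,"wy":0,"wz":0,"claw":-1}
    - {"tx":0.16,"ty":-0.9,"tz":0,"wx":0,"wy":0,"wz":0,"claw":-1}
    - {"tx":0.16,"ty":-0.9,"tz":0,"wx":0,"wy":0,"wz":0,"claw":-1}
    - {"tx":0.16,"ty":-0.9,"tz":0,"wx":0,"wy":0,"wz":0.02,"claw":-1}
    - {"tx":0.16,"ty":-0.9,"tz":0,"wx":0,"wy":0,"wz":0.02,"claw":-1}

```text
clock: 10.6
tool_pos: [0.4668, 0.0909, 0.2603]
eef_rot: [0.495, 0.869, -0.002, -0.001]
contact_force: [-0.4, -0.3, -5.1]
opening: 0.449
finger_force: 50.0
```

Call:
drive_tool:
  targets:
    - {"tx":0.16,"ty":-0.9,"tz":0,"wx":0,"wy":0,"wz":0,"claw":-1}
    - {"tx":0.16,"ty":-0.9,"tz":0,"wx":0,"wy":0,"wz":0,"claw":-1}
    - {"tx":0.16,"ty":-0.9,"tz":0,"wx":0,"wy":0,"wz":0,"claw":-1}
    - {"tx":0.16,"ty":-0.9,"tz":0,"wx":0,"wy":0,"wz":0,"claw":-1}
    - {"tx":0.16,"ty":-0.9,"tz":0,"wx":0,"wy":0,"wz":0.02,"claw":-1}
    - {"tx":0.16,"ty":-0.9,"tz":0,"wx":0,"wy":0,"wz":0.02,"claw":-1}
    - {"tx":0.16,"ty":-0.7,"tz":0,"wx":0,"wy":0,"wz":0,"claw":-1}
    - {"tx":0.1,"ty":-0.4,"tz":0,"wx":0,"wy":0,"wz":0,"claw":-1}

```text
clock: 11.4
tool_pos: [0.503, -0.1048, 0.2601]
eef_rot: [0.479, 0.878, -0.001, -0.002]
contact_force: [0.4, -0.4, -5.5]
opening: 0.448
finger_force: 50.0
```

Call:
drive_tool:
  targets:
    - {"tx":0.06,"ty":-0.3,"tz":-0.3,"wx":0,"wy":0,"wz":0,"claw":-1}
    - {"tx":0,"ty":0,"tz":-0.2,"wx":0,"wy":0,"wz":0,"claw":-1}
    - {"tx":0,"ty":0,"tz":0,"wx":0,"wy":0,"wz":0,"claw":-1}
    - {"tx":0,"ty":0,"tz":0,"wx":0,"wy":0,"wz":0,"claw":-1}
    - {"tx":0,"ty":0,"tz":0,"wx":0,"wy":0,"wz":0,"claw":-1}
    - {"tx":0,"ty":0,"tz":0,"wx":0,"wy":0,"wz":0,"claw":-1}
    - {"tx":0,"ty":0,"tz":0,"wx":0,"wy":0,"wz":0,"claw":-1}
    - {"tx":0,"ty":0,"tz":0,"wx":0,"wy":0,"wz":0,"claw":-1}

```text
clock: 12.2
tool_pos: [0.5066, -0.1103, 0.2469]
eef_rot: [0.477, 0.879, 0.0, 0.0]
contact_force: [-0.4, -0.2, -5.7]
opening: 0.451
finger_force: 50.0
```

Run:
```python
from h import *
S=r.get_state();print(np.round(S['tool_pos'],4),np.round(S['eef_rot'],4))
A=[]
for n in('scene','side'):
    s=snap(n);W=cloud(s);H=cv2.cvtColor(s['image'],cv2.COLOR_BGR2HSV)
    g=(H[...,0]>50)&(H[...,0]<85)&(H[...,1]>100)&(np.hypot(W[...,0]-.505,W[...,1]+.114)<.1)&(W[...,2]>.2)
    zt=np.median(W[g][:,2]);k=g&(abs(W[...,2]-zt)<.004);p=(W[k][:,:2]*1000).astype(np.float32);A.append(p)
    print(n,len(p),zt,cv2.minEnclosingCircle(p))
    red=((H[...,0]<8)|(H[...,0]>172))&(H[...,1]>130)&(abs(W[...,2]-zt)<.005)&(np.hypot(W[...,0]-.505,W[...,1]+.114)<.1)
    print('red',W[red].mean(0) if red.any() else 0)
print(cv2.minEnclosingCircle(np.vstack(A)))
a=load('scene');b=load('side')
im=np.hstack([cv2.resize(x,(400,400)) for x in(a['image'][130:260,160:290],b['image'][80:210,310:440])])
cv2.imwrite('pics/d.png',im)
```

```text
[ 0.5066 -0.1103  0.2469] [4.771e-01 8.789e-01 1.000e-04 2.000e-04]
scene 1341 0.23253650617944427 ((507.1388244628906, -111.95368194580078), 82.01248168945312)
red [ 0.53840754 -0.09157644  0.23420162]
side 607 0.23222527703687934 ((503.02734375, -108.08824920654297), 79.9742202758789)
red [ 0.53641878 -0.09017067  0.234686  ]
((509.2698059082031, -109.70233917236328), 82.16230010986328)
```

View pics/d.png

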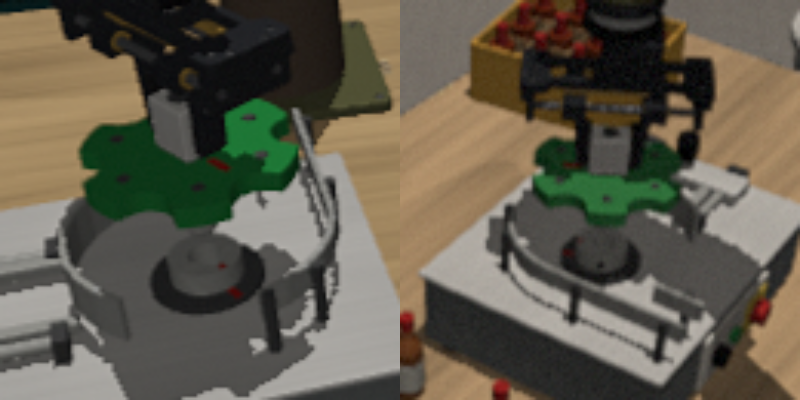

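Both views show the wheel level above the hub, with the red bar parallel to the hub's marks (about 32.5°). Next I correct xy and lower until the pilot enters.

Call:
drive_tool:
  targets:
    - {"tx":-0.06,"ty":-0.09,"tz":-0.2,"wx":0,"wy":0,"wz":0,"claw":-1}
    - {"tx":0,"ty":0,"tz":-0.3,"wx":0,"wy":0,"wz":0,"claw":-1}
    - {"tx":0,"ty":0,"tz":-0.15,"wx":0,"wy":0,"wz":0,"claw":-1}
    - {"tx":0,"ty":0,"tz":-0.05,"wx":0,"wy":0,"wz":0,"claw":-1}
    - {"tx":0,"ty":0,"tz":-0.05,"wx":0,"wy":0,"wz":0,"claw":-1}
    - {"tx":0,"ty":0,"tz":-0.05,"wx":0,"wy":0,"wz":0,"claw":-1}
    - {"tx":0,"ty":0,"tz":-0.05,"wx":0,"wy":0,"wz":0,"claw":-1}
    - {"tx":0,"ty":0,"tz":0,"wx":0,"wy":0,"wz":0,"claw":-1}

```text
clock: 13.1
tool_pos: [0.5047, -0.113, 0.2211]
eef_rot: [0.477, 0.879, 0.0, -0.0]
contact_force: [0.5, 0.8, -5.9]
opening: 0.447
finger_force: 50.0
```

Call:
drive_tool:
  targets:
    - {"tx":0,"ty":0,"tz":-0.07,"wx":0,"wy":0,"wz":0,"claw":-1}
    - {"tx":0,"ty":0,"tz":-0.07,"wx":0,"wy":0,"wz":0,"claw":-1}
    - {"tx":0,"ty":0,"tz":-0.07,"wx":0,"wy":0,"wz":0,"claw":-1}
    - {"tx":0,"ty":0,"tz":-0.07,"wx":0,"wy":0,"wz":0,"claw":-1}
    - {"tx":0,"ty":0,"tz":0,"wx":0,"wy":0,"wz":0,"claw":-1}
    - {"tx":0,"ty":0,"tz":0,"wx":0,"wy":0,"wz":0,"claw":-1}
    - {"tx":0,"ty":0,"tz":0,"wx":0,"wy":0,"wz":0,"claw":-1}
    - {"tx":0,"ty":0,"tz":0,"wx":0,"wy":0,"wz":0,"claw":-1}

```text
clock: 13.9
tool_pos: [0.5048, -0.1131, 0.2129]
eef_rot: [0.477, 0.879, 0.0, 0.0]
contact_force: [0.6, 0.3, -6.1]
opening: 0.448
finger_force: 50.0
```

Call:
drive_tool:
  targets:
    - {"tx":0,"ty":0,"tz":-0.07,"wx":0,"wy":0,"wz":0,"claw":-1}
    - {"tx":0,"ty":0,"tz":-0.07,"wx":0,"wy":0,"wz":0,"claw":-1}
    - {"tx":0,"ty":0,"tz":-0.07,"wx":0,"wy":0,"wz":0,"claw":-1}
    - {"tx":0,"ty":0,"tz":-0.07,"wx":0,"wy":0,"wz":0,"claw":-1}
    - {"tx":0,"ty":0,"tz":-0.07,"wx":0,"wy":0,"wz":0,"claw":-1}
    - {"tx":0,"ty":0,"tz":0,"wx":0,"wy":0,"wz":0,"claw":-1}
    - {"tx":0,"ty":0,"tz":0,"wx":0,"wy":0,"wz":0,"claw":-1}
    - {"tx":0,"ty":0,"tz":0,"wx":0,"wy":0,"wz":0,"claw":-1}

```text
clock: 14.7
tool_pos: [0.5048, -0.1131, 0.2024]
eef_rot: [0.477, 0.879, 0.0, 0.0]
contact_force: [0.0, 0.6, -5.2]
opening: 0.45
finger_force: 50.0
```

Call:
drive_tool:
  targets:
    - {"tx":0,"ty":0,"tz":-0.07,"wx":0,"wy":0,"wz":0,"claw":-1}
    - {"tx":0,"ty":0,"tz":-0.07,"wx":0,"wy":0,"wz":0,"claw":-1}
    - {"tx":0,"ty":0,"tz":-0.07,"wx":0,"wy":0,"wz":0,"claw":-1}
    - {"tx":0,"ty":0,"tz":-0.07,"wx":0,"wy":0,"wz":0,"claw":-1}
    - {"tx":0,"ty":0,"tz":0,"wx":0,"wy":0,"wz":0,"claw":-1}
    - {"tx":0,"ty":0,"tz":0,"wx":0,"wy":0,"wz":0,"claw":-1}
    - {"tx":0,"ty":0,"tz":0,"wx":0,"wy":0,"wz":0,"claw":-1}
    - {"tx":0,"ty":0,"tz":0,"wx":0,"wy":0,"wz":0,"claw":-1}

```text
clock: 15.5
tool_pos: [0.5048, -0.1131, 0.194]
eef_rot: [0.477, 0.879, 0.0, 0.0]
contact_force: [-0.2, 0.0, -6.2]
opening: 0.448
finger_force: 50.0
```

Call:
drive_tool:
  targets:
    - {"tx":0,"ty":0,"tz":-0.08,"wx":0,"wy":0,"wz":0,"claw":-1}
    - {"tx":0,"ty":0,"tz":-0.08,"wx":0,"wy":0,"wz":0,"claw":-1}
    - {"tx":0,"ty":0,"tz":-0.08,"wx":0,"wy":0,"wz":0,"claw":-1}
    - {"tx":0,"ty":0,"tz":-0.08,"wx":0,"wy":0,"wz":0,"claw":-1}
    - {"tx":0,"ty":0,"tz":-0.08,"wx":0,"wy":0,"wz":0,"claw":-1}
    - {"tx":0,"ty":0,"tz":-0.07,"wx":0,"wy":0,"wz":0,"claw":-1}
    - {"tx":0,"ty":0,"tz":0,"wx":0,"wy":0,"wz":0,"claw":-1}
    - {"tx":0,"ty":0,"tz":0,"wx":0,"wy":0,"wz":0,"claw":-1}
  force: 60

```text
clock: 16.3
tool_pos: [0.505, -0.1132, 0.1807]
eef_rot: [0.477, 0.879, -0.0, 0.001]
contact_force: [-1.9, 1.0, 7.7]
opening: 0.446
finger_force: 60.0
```

Call:
drive_tool:
  targets:
    - {"tx":0,"ty":0,"tz":-0.05,"wx":0,"wy":0,"wz":0,"claw":-1}
    - {"tx":0,"ty":0,"tz":-0.05,"wx":0,"wy":0,"wz":0,"claw":-1}
    - {"tx":0,"ty":0,"tz":-0.05,"wx":0,"wy":0,"wz":0,"claw":-1}
    - {"tx":0,"ty":0,"tz":0,"wx":0,"wy":0,"wz":0,"claw":-1}
    - {"tx":0,"ty":0,"tz":0,"wx":0,"wy":0,"wz":0,"claw":-1}
    - {"tx":0,"ty":0,"tz":0,"wx":0,"wy":0,"wz":0,"claw":-1}
    - {"tx":0,"ty":0,"tz":0,"wx":0,"wy":0,"wz":0,"claw":-1}
    - {"tx":0,"ty":0,"tz":0,"wx":0,"wy":0,"wz":0,"claw":-1}

```text
clock: 17.1
tool_pos: [0.505, -0.1131, 0.1778]
eef_rot: [0.477, 0.879, -0.0, 0.001]
contact_force: [-5.7, 1.1, 22.1]
opening: 0.446
finger_force: 60.0
```

Run:
```python
from h import *
for n in('scene','side'):
    s=snap(n);W=cloud(s);H=cv2.cvtColor(s['image'],cv2.COLOR_BGR2HSV)
    D=np.hypot(W[...,0]-.505,W[...,1]+.114)
    g=(H[...,0]>50)&(H[...,0]<85)&(H[...,1]>100)&(D<.09)&(W[...,2]>.12)
    zt=np.median(W[g][:,2]);k=g&(abs(W[...,2]-zt)<.004);p=W[k]
    c=np.linalg.lstsq(np.c_[p[:,:2]-[.505,-.114],np.ones(len(p))],p[:,2],rcond=None)[0]
    red=((H[...,0]<8)|(H[...,0]>172))&(H[...,1]>130)&(abs(W[...,2]-zt)<.005)&(D<.1)
    kn=(np.hypot(W[...,0]-.5155,W[...,1]+.305)<.03)&(W[...,2]>.168)&(W[...,2]<.176)
    print(n,'disc z',zt,'plane',c.round(4),cv2.minEnclosingCircle((p[:,:2]*1000).astype(np.float32)),'red',W[red].mean(0) if red.any() else 0,'knob',W[kn].mean(0),kn.sum())
cv2.imwrite('pics/e.png',load('side')['image'])
S=r.get_state();print(S['contact_force'],S['tool_pos'],S['finger_force'],S['clock'])
```

```text
scene disc z 0.16345823181583785 plane [-0.0043  0.0003  0.1638] ((506.553955078125, -114.46765899658203), 80.92520141601562) red [ 0.53782813 -0.09382267  0.165282  ] knob [ 0.51854901 -0.30457616  0.17182528] 70
side disc z 0.16327993961169063 plane [1.000e-04 6.000e-04 1.635e-01] ((503.5119934082031, -110.59286499023438), 80.221923828125) red 0 knob [nan nan nan] 0
[-5.74107536 -0.59636061 21.31067313] [ 0.50501031 -0.11317794  0.17778935] 60.00005951151252 17.2<stdin>:10: RuntimeWarning: Mean of empty slice.
  ret = um.true_divide(
```

View pics/e.png

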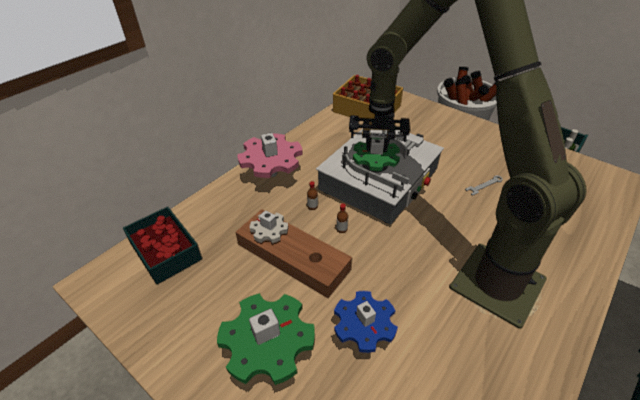

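The wheel is seated at side (377,155). Its disc top is at z 163 mm, which is home, and it is level. The bottles at (312,198) and (342,218) and the white wheel at (268,225) have not moved. Handing in.

```bash
python3 -c "
from h import *
print(workorder.finish_job())"
```

```text
the job is handed in; nothing more can be done
None
```

I handed the job in at about 17 s: the guide rail is out at its end stop, and the large green wheel is keyed into the hub and held fully home by its boss at 60 N grip. The last camera check showed the wheel's disc top at z 163 mm and level, and the white wheel and both bottles where they started; the hand-in returned no verdict.

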